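# Level a storeroom shelf stand with its jack foot

### The arm

A 6-joint arm with a two-finger parallel gripper is mounted at the origin on the work surface. World frame = base frame: x ahead of the robot, y to its left, z up, the work surface at z = 0. Lengths are in mm, angles in rad, forces in N, time in s.
With the tool pointing down it reaches from about 300 to 775 mm from the base axis. Payload 14.6 kg.
Tool frame: the origin (TCP) lies midway between the tips of the shut fingers; the grasp point (between the pads) lies 19 mm behind it (manip.hold_point_z is the distance from the TCP to the grasp point, in mm); z points along the fingers, y is the direction in which the jaws open and shut (so a half turn about z gives the same grasp; the last joint's range is limited). The gripper opens to 94 mm and grips with 3 to 60 N. Pads are 16 mm wide; open, the fingers measure 119 mm over their backs; the gripper's body (75 mm by 177 mm) begins 78 mm behind the grasp point.
Start: joints at [-1.369, 0.3, 1.521, -0, 1.321, -0.067], TCP at [146.059, -530.241, 205.446] pointing down, gripper open.
Joint ranges: [-3.03, 3.03], [-0.79, 2.21], [0.23, 2.52], [-1.04, 4.18], [0, 3.07], [-2.55, 2.55]. Speed limits (rad/s): [2.22, 2.22, 2.57, 3.14, 3.14, 3.14].

### API

Orientations are given as [roll, pitch, yaw] about the fixed x, y, z axes, in that order (R = Rz(yaw) Ry(pitch) Rx(roll)).
In Python, from cell import manip gives the robot as it stands.
- The arm moves only by the shell command python3 -m crank 'ROWS' [OPENING] [FORCE]. ROWS is JSON, a list of rows, each an object with "offset": the shift along the world's x, y, z in m, a list of three; "spin": the turn about the world's z in degrees. In form: [{"offset": [dx, dy, dz], "spin": spin}, ...]. A call has exactly 8 rows; each row is the pose to reach, as a shift and turn from the pose measured when the call began; what a row does not reach only later rows make up. A row lasts 1/12 s, in which the tool goes at most 41.7 mm and 7.16 degrees, less where a joint would pass 70% of its speed; a pose out of reach is approached as far as the arm can. A call with a gripper value outside its range is refused whole. OPENING is the opening, from 0 (shut) to 1 (fully open), set as the call begins (- or left out, the last holds). The fingers move at their own pace and stop on an object; FORCE is the grip in N (left out, the last holds). Time passes only in rows, so rows that repeat a pose let the fingers close, or fill a call up. It gives the time, the measured TCP pose, the force and the opening at its end, in the units of the state.
- manip.read_state(): the state, without advancing time (a new reading comes with each control period).
- manip.camera(name): name is "scene" or "top" or "wrist"; returns a dict with "pixels" (400x640x3 uint8, red, green, blue), "fx", "fy", "cx", "cy" (pixels), "extrinsics" (4x4, takes a point from world to camera coordinates); the wrist camera has in their place "hand_eye" (4x4, takes a point from camera to tool coordinates, whose origin is the TCP and whose axes are the flange's). Camera axes: x right, y down, z forward; pixel columns grow to the right and rows downward; lengths in mm; the calibration is good to about 2 mm. A picture is of the moment at which its call begins: read the wrist's pose just before it. There is no depth.
- manip.sign_off(): hands the job in, once; it reports no verdict.
Trained networks look in a picture, given as the dict that the camera call returned (one of the last four; its "shot" number tells which), for a name from the list of things; names that differ only in an ending like _2 or _b are one class to them, and where a whole thing is asked for, a point or a joint stands for the part that bears it (a point fixed in the world has none). Each returns a list of dicts, best first, with "conf" (0 to 1); they miss things now and then, are a little off and sometimes report something else, mostly with a low value. They report only what shows in the picture. A call takes as long as a camera call.
- manip.search_frame(picture, name): "location" ([x, y, z] in mm, in world coordinates, good to about 4 mm: the middle of the surface that is visible of it).
- manip.masks_of(picture, name): "mask" (400x640 bool, what is visible of it).
The state is a dict: "clock": time; "joints": joint angles; "qd": joint speeds; "effort": joint torques, N m; "eef_pos": TCP position; "eef_rot": TCP orientation; "wrist_force": force on the tool from outside, world axes, zero at the start; "moment": the same for the moment, N m; "finger_gap": finger opening in mm.
Only numpy, scipy, OpenCV 4.12 (cv2) and the standard library are available. Lean on these libraries where they do the work, as an engineer would, in place of code of your own. Each camera call takes 0.05 s, during which the arm holds its last target. There are 200 camera calls.

### The job

The slotted-angle shelf stand on the bench is low at its jack-foot end. Set the spirit level upright and lengthways on the clear front strip of its board, near the middle, let go of it, and turn the jack foot by its wing handle until the bubble sits between the two lines. Then press the level down on the board from above with the fingers, a firm but not heavy push of about 15 N, and finish while still pressing, bubble between the lines, so that I can tighten the lock nut; leave the other things where they are.

Things in the scene. Friction and masses are not known exactly. Their poses are not given: they have to be found in the camera images.
- level: spirit level, loose: aluminium box section 240 long x 24 wide x 48 high with black rubber end caps, 0.32 kg. It starts standing upright on its base on the bench. Origin: centre of its underside; x along its length, y across, z up out of its top. Flat sides, to be gripped across the 24 anywhere, also at the middle
- vial (a point): middle of the level vial, 40 above the level's underside, in a 56 long, 15 deep window in the top at the middle of the level; axes as the level. The level's top face to either side of the window, from 30 to 114 from the middle along x, is solid, flat and 48 above the underside: press there
- bubble (a joint): place of the bubble, in m along the level's own x, 0 at the middle, stops at +-0.015. A pale capsule 12.6 long in a yellow-green vial with two black lines 16.4 apart: between the lines when at most about 2 mm off the middle. It runs to the high end, 1.5 mm per mrad of tilt, and settles in about 1.5 s
- shelf: upper part of the stand: plywood board 254 deep x 374 long in a galvanised slotted-angle frame, its top about 118 above the bench. It rocks on two fixed feet at one end and is carried by the jack foot, 420 away, at the other. Origin: midway between the fixed feet, 14 above the bench; y along the stand towards the jack foot, x away from the robot, z up
- board_front (a point): point on the board's top face in the middle of its clear front strip (about 120 wide, 374 long), where the middle of the level's underside belongs; axes as the shelf: y lengthways towards the jack foot. The level may be put either way round
- foot: the jack foot: vertical threaded spindle outside the end of the board (board's end 48 from the spindle), origin on its axis at bench height. It turns in place without rising. Turned clockwise seen from above it lifts this end of the stand 8 mm a turn: bubble 4.5 mm per rad. It starts 1.1 to 3.1 rad short of level, turns stiffly (0.15 N m) and stays as left
- foot_grip (a point): centre of the jack foot's wing handle, 149 above the bench on the spindle's axis: a flat metal wing 66 long x 14 thick x 26 high (136 to 162 above the bench), to be gripped from above across its thickness; x along the wing, y across it, z up. It turns with the foot; nothing else at its height within 45 of the axis
- carton: bystander: closed cardboard carton 70 x 110 x 55 high standing on the back half of the board; origin at the middle of its underside
- tape_roll: bystander: roll of tape lying flat on the back half of the board, 90 across, 48 high; origin at the middle of its underside
- spanner: bystander: steel spanner 180 long lying flat on the bench to the left of the jack foot; origin under its middle
- screw_jar: bystander: jar of screws 64 across x 85 high, beyond the level on the right; origin at the middle of its underside
- coupler: bystander: galvanised scaffold coupler, two crossed tube clamps about 75 across and 132 high, on the bench beyond the level; origin at the middle of its underside
- wide_tape: bystander: wide roll of tape 104 across x 50 high lying on the bench at the left, near the robot; origin at the middle of its underside

How it is judged (in metres and radians):
On the way, in this order (a step that is already met when the one before it is completed fails the run):
1. the level stands on the clear front strip of the board, lengthways, let go, its bubble off centre (z of level in the frame of board_front between -0.004 and 0.004 m and x of level in the frame of board_front between -0.05 and 0.05 m and y of level in the frame of board_front between -0.06 and 0.06 m and angle between the x axis of level and the y axis of board_front, either way round below 0.15 rad and angle between level's own z axis and vertical below 0.03 rad and contact force between level and shelf above 1.5 N and contact force between level and the fingers below 0.1 N and (value of joint bubble below -0.003 m or value of joint bubble above 0.003 m)), for 0.4 s.
2. the foot is turned until the bubble of the level, standing untouched on the board, rests between the lines (value of joint bubble between -0.002 and 0.002 m and contact force between level and shelf above 1.5 N and contact force between level and the fingers below 0.1 N), for 0.5 s.
At the end, for the whole second after the job is handed in: level upright on the front strip (middle within 50 mm across, 60 mm along the strip's middle; lengthways within 0.15 rad), bubble within 2 mm of the middle, fingers pressing the level so that 8 to 40 N act between level and board, weight included, all through the last second (value of joint bubble between -0.002 and 0.002 m and contact force between level and shelf between 8 and 40 N and contact force between level and the fingers above 3 N and z of level in the frame of board_front between -0.004 and 0.004 m and x of level in the frame of board_front between -0.05 and 0.05 m and y of level in the frame of board_front between -0.06 and 0.06 m and angle between the x axis of level and the y axis of board_front, either way round below 0.15 rad and angle between level's own z axis and vertical below 0.03 rad and linear speed of level below 0.02 m/s); the arm keeps its last pose, push and grip.
It fails at once if a bystander is shoved more than 30 mm or knocked over (distance of any of carton, tape_roll, spanner, screw_jar, coupler, wide_tape from where it was at the start of the episode above 0.03 m or angle between any of screw_jar, coupler, carton's own z axis and vertical above 0.5 rad).
It also fails if it takes over 72 s, if anything falls off the work surface, if the arm or the gripper's body presses on something with over 40 N, if the wrist force passes 120 N, or if a joint passes its speed limit or range.

## Working session

There is one attempt and no reset: what is moved stays moved. The work goes in short steps, Python scripts to look and compute and a shell command to move; the robot and the scene stay as the last step left them, time stands still between calls to the robot, and variables do not carry over. Pictures are saved under pics/ and viewed, about 8 in all and at most 12, crops included, and the job is handed in when it is done.

```bash
mkdir -p pics
cat > h.py <<'E'
import numpy as np, cv2
from cell import manip
def save(p,n): cv2.imwrite('pics/'+n+'.png',p['pixels'][:,:,::-1])
def cam(p,st=None):
    K=np.array([[p['fx'],0,p['cx']],[0,p['fy'],p['cy']],[0,0,1.]])
    if 'extrinsics' in p: return K,np.array(p['extrinsics'])
    from scipy.spatial.transform import Rotation as R
    T=np.eye(4);T[:3,:3]=R.from_euler('xyz',st['eef_rot']).as_matrix();T[:3,3]=st['eef_pos']
    return K,np.linalg.inv(T@np.array(p['hand_eye']))
def onplane(p,uv,z,st=None):
    K,E=cam(p,st);W=np.linalg.inv(E);uv=np.atleast_2d(uv).astype(float)
    d=(W[:3,:3]@np.linalg.inv(K)@np.c_[uv,np.ones(len(uv))].T).T;o=W[:3,3]
    return o+d*((z-o[2])/d[:,2])[:,None]
E
python3 - <<'E'
from h import *
print(manip.read_state())
for c in('top','scene'):
    p=manip.camera(c);save(p,c+'0')
    for n in['level','foot','foot_grip','shelf','board_front','carton','tape_roll','screw_jar','coupler','wide_tape','spanner']:
        try:
            r=manip.search_frame(p,n);print(c,n,[(np.round(x['location']),round(x['conf'],2)) for x in r[:2]])
            if n in('level','foot_grip','foot'):
                for m in manip.masks_of(p,n)[:1]:
                    ys,xs=np.nonzero(m['mask']);print('  mask',cv2.minAreaRect(np.c_[xs,ys].astype(np.float32)),len(xs))
        except Exception as e: print(n,e)
E
```

```text
{'clock': 0.0, 'joints': array([-1.36857449e+00,  3.00460214e-01,  1.52162449e+00, -1.23080743e-05,
        1.32069512e+00, -6.66042101e-02]), 'qd': array([-0.00093093, -0.00120687,  0.00018601,  0.00013981,  0.00167017,
        0.00064704]), 'effort': array([-3.67568151e-03, -5.31814563e+01, -3.52741063e+01,  7.06866989e-02,
        2.43681466e-02, -1.27103090e-04]), 'eef_pos': array([ 146.01533638, -529.97305325,  204.87394285]), 'eef_rot': array([-3.14040732e+00, -6.71168503e-05,  2.68829060e-01]), 'wrist_force': array([-0.20464148,  0.51939107,  0.45269566]), 'moment': array([-0.01343903, -0.00315486,  0.02259927]), 'finger_gap': 94.25511890884135}
top level [(array([ 490., -319.,   46.]), 0.96)]
  mask ((414.1896057128906, 205.9342041015625), (10.656267166137695, 70.70745849609375), 32.195735931396484) 645
top foot [(array([582., 266., 164.]), 0.67)]
  mask ((233.0, 173.0), (16.0, 14.0), 90.0) 168
top foot_grip [(array([583., 270., 163.]), 0.66)]
  mask ((233.5, 173.0), (18.0, 15.0), 90.0) 213
top shelf [(array([521.,  36., 112.]), 0.88), (array([ 487., -321.,   48.]), 0.72)]
to
[... 684 characters left out ...]
725586, 42.71419906616211), 21.501436233520508) 377
scene foot_grip [(array([600., 281., 145.]), 0.56)]
  mask ((394.4832763671875, 253.00784301757812), (17.792144775390625, 43.05646514892578), 19.855215072631836) 334
scene shelf [(array([578.,  86., 112.]), 0.87)]
scene board_front [(array([578.,  84., 114.]), 0.77)]
scene carton [(array([644., 114., 169.]), 0.73)]
scene tape_roll [(array([600., -64., 152.]), 0.56)]
scene screw_jar [(array([ 687., -378.,   62.]), 0.97), (array([646., 112., 171.]), 0.69)]
scene coupler [(array([ 709., -251.,   84.]), 0.83)]
scene wide_tape [(array([359., 373.,  36.]), 0.82), (array([577.,  87., 115.]), 0.63)]
scene spanner [(array([540., 436.,  10.]), 0.66)]
```

Run:
```python
from h import *
p=manip.camera('top');im=cv2.resize(p['pixels'][100:300,160:480,::-1],None,fx=2.5,fy=2.5,interpolation=cv2.INTER_CUBIC)
cv2.imwrite('pics/t1.png',im)
m=manip.masks_of(p,'level')[0]['mask'];ys,xs=np.nonzero(m)
r=cv2.minAreaRect(np.c_[xs,ys].astype(np.float32));b=onplane(p,cv2.boxPoints(r),48);print(b.round())
print(onplane(p,[r[0]],48).round())
```

```text
[[ 395. -234.   48.]
 [ 599. -371.   48.]
 [ 578. -402.   48.]
 [ 375. -265.   48.]]
[[ 486. -317.   48.]]
```

View pics/t1.png

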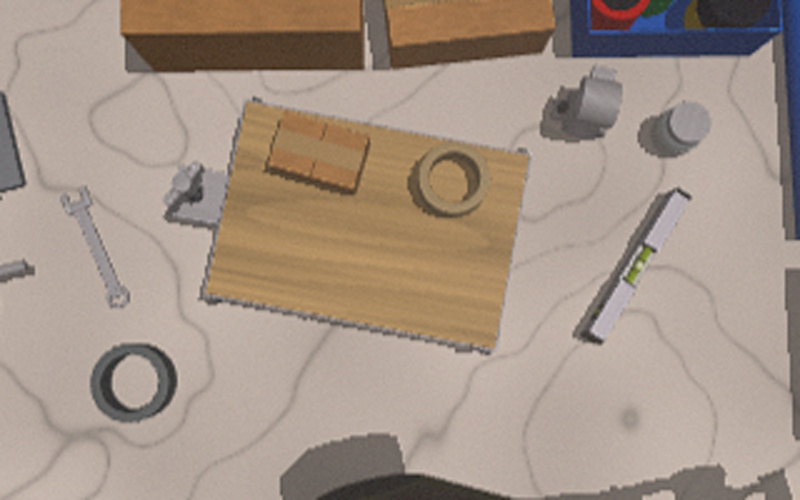

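The crop shows the board corners at about (247,102), (527,152), (495,350) and (205,298). The level runs from (683,193) to (590,338), and the wing is near (185,185). Carton and tape are on the back half, so the front strip is clear.

Run:
```python
from h import *
p=manip.camera('top')
f=lambda a:np.array(a)/2.5+[160,100]
b=onplane(p,f([(247,102),(527,152),(495,350),(205,298)]),118);print(b.round())
bl,br,fr,fl=b[:,:2]
print('len',np.linalg.norm(bl-br),np.linalg.norm(fl-fr),np.linalg.norm(bl-fl),np.linalg.norm(br-fr))
u=(bl-br)+(fl-fr);u/=np.linalg.norm(u);v=np.array([u[1],-u[0]]);print('y dir',u,np.degrees(np.arctan2(u[1],u[0])),'x dir',v)
c=b[:,:2].mean(0);print('c',c,'strip',c-v*65)
print('foot pred',c+u*(187+48))
l=onplane(p,f([(683,193),(590,338)]),48);d=l[0]-l[1];print(l.round(),l.mean(0).round(),np.degrees(np.arctan2(d[1],d[0])),np.linalg.norm(d))
print('vial',onplane(p,f([(638,265)]),46).round())
```

```text
[[ 698.  198.  118.]
 [ 627. -164.  118.]
 [ 373. -115.  118.]
 [ 445.  251.  118.]]
len 368.4792618896722 372.80774676302485 258.07632475895366 258.5020497104704
y dir [0.19147649 0.9814972 ] 78.96103723995098 x dir [ 0.9814972  -0.19147649]
c [535.7985989   42.38991413] strip [472.00128084  54.8358857 ]
foot pred [580.79557302 273.04175635]
[[ 581. -388.   48.]
 [ 386. -252.   48.]] [ 484. -320.   48.] -34.760270155547154 238.06522831898673
vial [[ 483. -322.   46.]]
```

```bash
python3 -m crank '[{"offset":[0.04,0.025,0],"spin":-6},{"offset":[0.075,0.045,0],"spin":-12},{"offset":[0.11,0.068,0],"spin":-18},{"offset":[0.145,0.09,0],"spin":-24},{"offset":[0.18,0.112,0],"spin":-30},{"offset":[0.215,0.133,0],"spin":-36},{"offset":[0.25,0.155,0],"spin":-42},{"offset":[0.285,0.177,0],"spin":-49}]' 1 20; python3 -m crank '[{"offset":[0.03,0.02,0],"spin":0},{"offset":[0.055,0.034,0],"spin":0},{"offset":[0.055,0.034,0],"spin":0},{"offset":[0.055,0.034,-0.01],"spin":0},{"offset":[0.055,0.034,-0.02],"spin":0},{"offset":[0.055,0.034,-0.03],"spin":0},{"offset":[0.055,0.034,-0.03],"spin":0},{"offset":[0.055,0.034,-0.03],"spin":0}]'
cat > w.py <<'E'
from h import *
import sys
st=manip.read_state();p=manip.camera('wrist');save(p,sys.argv[1])
print(st['eef_pos'].round(1),np.degrees(st['eef_rot']).round(2),st['joints'].round(2))
for n,z in(('level',48),):
    for m in manip.masks_of(p,n)[:1]:
        ys,xs=np.nonzero(m['mask']);r=cv2.minAreaRect(np.c_[xs,ys].astype(np.float32));print(m['conf'],r)
        b=onplane(p,cv2.boxPoints(r),z,st);print(b.round(1),b.mean(0).round(1),[np.linalg.norm(b[i]-b[i-1]).round() for i in(1,2)])
        e=b[1]-b[0] if np.linalg.norm(b[1]-b[0])>np.linalg.norm(b[2]-b[1]) else b[2]-b[1];print('ang',np.degrees(np.arctan2(e[1],e[0])))
E
python3 w.py w1
```

```text
clock: 2.32
eef_pos: [428.5, -354.5, 205.6]
eef_rot: [-3.142, -0.0, -0.583]
wrist_force: [-0.0, 0.0, 1.0]
finger_gap: 93.7
clock: 2.98
eef_pos: [482.6, -320.9, 174.8]
eef_rot: [-3.142, 0.001, -0.584]
wrist_force: [1.2, 0.1, 0.5]
finger_gap: 93.8
[ 482.6 -320.9  174.8] [-1.800e+02  7.000e-02 -3.348e+01] [-0.65  0.39  1.47 -0.    1.28  1.51]
0.66 ((321.73016357421875, 178.91583251953125), (30.67110252380371, 266.07305908203125), 0.4696269929409027)
[[ 399.6 -246.6   48. ]
 [ 591.5 -379.3   48. ]
 [ 578.  -399.4   48. ]
 [ 383.3 -270.5   48. ]] [ 488.1 -323.9   48. ] [np.float64(233.0), np.float64(24.0)]
ang -34.66136423722014
```

View pics/w1.png

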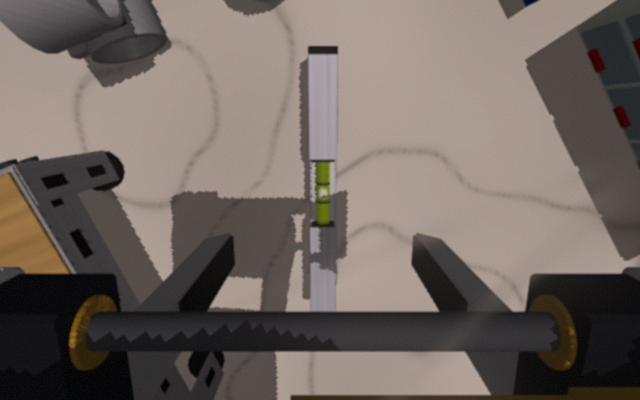

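The level stands vertical in view at column 323. Its window spans rows 160–225 and the near end is hidden by the gripper, so I'll work from the window.

Run:
```python
from h import *
st=manip.read_state();p=manip.camera('wrist')
q=onplane(p,[(322,160),(322.5,225),(322.5,46)],48,st);print(q.round(1));print(((q[0]+q[1])/2).round(1))
d=q[2]-(q[0]+q[1])/2;print(np.linalg.norm(d),np.degrees(np.arctan2(d[1],d[0])))
```

```text
[[ 510.8 -339.1   48. ]
 [ 462.4 -307.5   48. ]
 [ 585.9 -389.4   48. ]]
[ 486.6 -323.3   48. ]
119.25388573945203 -33.66782656924269
```

```bash
python3 -m crank '[{"offset":[0.004,-0.002,-0.03],"spin":0},{"offset":[0.004,-0.002,-0.06],"spin":0},{"offset":[0.004,-0.002,-0.09],"spin":0},{"offset":[0.004,-0.002,-0.115],"spin":0},{"offset":[0.004,-0.002,-0.135],"spin":0},{"offset":[0.004,-0.002,-0.15],"spin":0},{"offset":[0.004,-0.002,-0.158],"spin":0},{"offset":[0.004,-0.002,-0.158],"spin":0}]'; python3 -m crank '[{"offset":[0,0,0],"spin":0},{"offset":[0,0,0],"spin":0},{"offset":[0,0,0],"spin":0},{"offset":[0,0,0],"spin":0},{"offset":[0,0,0],"spin":0},{"offset":[0,0,0],"spin":0},{"offset":[0,0,0],"spin":0},{"offset":[0,0,0],"spin":0}]' 0 30
```

```text
clock: 3.8
eef_pos: [486.8, -322.7, 16.9]
eef_rot: [-3.142, 0.001, -0.584]
wrist_force: [0.3, 0.1, -0.7]
finger_gap: 93.7
clock: 4.47
eef_pos: [486.9, -322.7, 17.0]
eef_rot: [-3.142, 0.001, -0.584]
wrist_force: [-0.5, -0.1, -0.4]
finger_gap: 44.0
```

```bash
python3 -m crank '[{"offset":[0,0,0],"spin":0},{"offset":[0,0,0],"spin":0},{"offset":[0,0,0],"spin":0},{"offset":[0,0,0],"spin":0},{"offset":[0,0,0],"spin":0},{"offset":[0,0,0],"spin":0},{"offset":[0,0,0],"spin":0},{"offset":[0,0,0],"spin":0}]' 0 30; python3 -m crank '[{"offset":[0,0,0.015],"spin":0},{"offset":[0,0,0.04],"spin":0},{"offset":[0,0,0.07],"spin":0},{"offset":[0,0,0.1],"spin":0},{"offset":[0,0,0.13],"spin":0},{"offset":[0,0,0.16],"spin":0},{"offset":[0,0,0.183],"spin":0},{"offset":[0,0,0.193],"spin":0}]'; python3 -m crank '[{"offset":[-0.002,0.015,0],"spin":4},{"offset":[-0.003,0.04,0],"spin":10},{"offset":[-0.004,0.065,0],"spin":17},{"offset":[-0.005,0.09,0],"spin":24},{"offset":[-0.006,0.115,0],"spin":31},{"offset":[-0.007,0.14,0],"spin":38},{"offset":[-0.008,0.165,0],"spin":45},{"offset":[-0.009,0.19,0],"spin":52}]'; python3 -m crank '[{"offset":[0,0.025,0],"spin":7},{"offset":[-0.002,0.05,0],"spin":14},{"offset":[-0.003,0.075,0],"spin":21},{"offset":[-0.004,0.1,0],"spin":28},{"offset":[-0.005,0.125,0],"spin":35},{"offset":[-0.005,0.15,0],"spin":42},{"offset":[-0.006,0.17,0],"spin":49},{"offset":[-0.006,0.186,0],"spin":55}]'
```

```text
clock: 5.13
eef_pos: [486.8, -322.7, 17.0]
eef_rot: [3.142, 0.001, -0.584]
wrist_force: [-0.8, -1.8, -0.1]
finger_gap: 23.7
clock: 5.8
eef_pos: [487.4, -323.0, 213.2]
eef_rot: [3.141, -0.003, -0.584]
wrist_force: [-0.1, -0.2, -3.3]
finger_gap: 24.0
clock: 6.47
eef_pos: [477.8, -131.6, 211.9]
eef_rot: [-3.14, -0.002, 0.33]
wrist_force: [0.3, -0.2, -2.6]
finger_gap: 24.1
clock: 7.13
eef_pos: [471.1, 56.0, 210.8]
eef_rot: [-3.139, -0.001, 1.297]
wrist_force: [-0.3, 0.7, -3.3]
finger_gap: 23.8
```

```bash
python3 -m crank '[{"offset":[0,0,-0.01],"spin":4.7},{"offset":[0,0,-0.025],"spin":4.7},{"offset":[0,0,-0.04],"spin":4.7},{"offset":[0,0,-0.052],"spin":4.7},{"offset":[0,0,-0.061],"spin":4.7},{"offset":[0,0,-0.067],"spin":4.7},{"offset":[0,0,-0.07],"spin":4.7},{"offset":[0,0,-0.07],"spin":4.7}]'
python3 - <<'E'
from h import *
st=manip.read_state();p=manip.camera('scene')
cv2.imwrite('pics/s1.png',cv2.resize(p['pixels'][130:330,200:520,::-1],None,fx=2.5,fy=2.5,interpolation=cv2.INTER_CUBIC))
E
```

```text
clock: 7.8
eef_pos: [470.9, 55.9, 140.2]
eef_rot: [-3.138, -0.001, 1.379]
wrist_force: [0.3, 0.3, -2.9]
finger_gap: 23.4
```

View pics/s1.png

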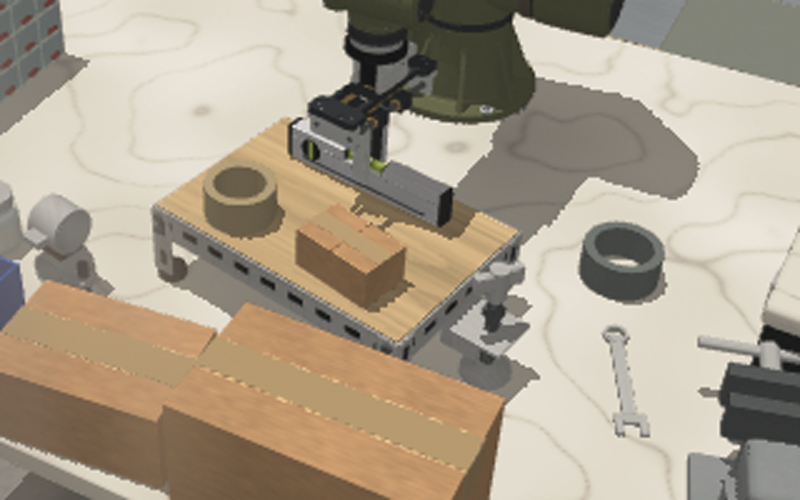

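The level hangs over the middle of the front strip, clear of carton and tape. The wing is at about (497,277). Lowering now.

```bash
python3 -m crank '[{"offset":[0,0,-0.001],"spin":0},{"offset":[0,0,-0.002],"spin":0},{"offset":[0,0,-0.003],"spin":0},{"offset":[0,0,-0.004],"spin":0},{"offset":[0,0,-0.004],"spin":0},{"offset":[0,0,-0.004],"spin":0},{"offset":[0,0,-0.004],"spin":0},{"offset":[0,0,-0.004],"spin":0}]'
```

```text
clock: 8.52
eef_pos: [471.2, 55.9, 136.9]
eef_rot: [-3.139, -0.001, 1.379]
wrist_force: [0.2, -0.0, -3.0]
finger_gap: 24.0
```

```bash
python3 -m crank '[{"offset":[0,0,-0.0005],"spin":0},{"offset":[0,0,-0.001],"spin":0},{"offset":[0,0,-0.0015],"spin":0},{"offset":[0,0,-0.002],"spin":0},{"offset":[0,0,-0.002],"spin":0},{"offset":[0,0,-0.002],"spin":0},{"offset":[0,0,-0.002],"spin":0},{"offset":[0,0,-0.002],"spin":0}]'; python3 -m crank '[{"offset":[0,0,-0.0005],"spin":0},{"offset":[0,0,-0.001],"spin":0},{"offset":[0,0,-0.001],"spin":0},{"offset":[0,0,-0.001],"spin":0},{"offset":[0,0,-0.001],"spin":0},{"offset":[0,0,-0.001],"spin":0},{"offset":[0,0,-0.001],"spin":0},{"offset":[0,0,-0.001],"spin":0}]'
```

```text
clock: 9.18
eef_pos: [471.2, 56.0, 134.9]
eef_rot: [-3.139, -0.001, 1.379]
wrist_force: [-0.6, 0.8, -3.5]
finger_gap: 24.0
clock: 9.85
eef_pos: [471.2, 56.0, 133.9]
eef_rot: [-3.139, -0.001, 1.379]
wrist_force: [-0.2, 1.4, -0.9]
finger_gap: 23.6
```

```bash
python3 -m crank '[{"offset":[0,0,-0.0005],"spin":0},{"offset":[0,0,-0.0008],"spin":0},{"offset":[0,0,-0.0008],"spin":0},{"offset":[0,0,-0.0008],"spin":0},{"offset":[0,0,-0.0008],"spin":0},{"offset":[0,0,-0.0008],"spin":0},{"offset":[0,0,-0.0008],"spin":0},{"offset":[0,0,-0.0008],"spin":0}]'; python3 -m crank '[{"offset":[0,0,0],"spin":0},{"offset":[0,0,0],"spin":0},{"offset":[0,0,0],"spin":0},{"offset":[0,0,0],"spin":0},{"offset":[0,0,0],"spin":0},{"offset":[0,0,0],"spin":0},{"offset":[0,0,0],"spin":0},{"offset":[0,0,0],"spin":0}]' 0.75; python3 -m crank '[{"offset":[0,0,0.01],"spin":0},{"offset":[0,0,0.03],"spin":0},{"offset":[0,0,0.06],"spin":0},{"offset":[0,0,0.09],"spin":0},{"offset":[0,0,0.11],"spin":0},{"offset":[0,0,0.13],"spin":0},{"offset":[0,0,0.145],"spin":0},{"offset":[0,0,0.15],"spin":0}]'
cat > b.py <<'E'
from h import *
import sys
# wrist view of level: bubble
st=manip.read_state();p=manip.camera('wrist');save(p,sys.argv[1])
print(st['clock'],st['eef_pos'].round(1),np.degrees(st['eef_rot']).round(2),st['joints'].round(2))
E
python3 b.py w2
python3 - <<'E'
from h import *
p=manip.camera('top')
for n in('level','board_front','foot_grip'):
    print(n,[(np.round(x['location'],1),round(x['conf'],2)) for x in manip.search_frame(p,n)[:2]])
E
```

```text
clock: 10.52
eef_pos: [471.3, 56.0, 133.5]
eef_rot: [-3.139, -0.002, 1.379]
wrist_force: [-2.1, 2.2, 5.5]
finger_gap: 23.8
clock: 11.18
eef_pos: [471.3, 56.0, 133.5]
eef_rot: [-3.139, -0.002, 1.379]
wrist_force: [-1.1, 0.3, 0.1]
finger_gap: 70.0
clock: 11.85
eef_pos: [471.8, 56.0, 286.5]
eef_rot: [3.14, -0.002, 1.379]
wrist_force: [0.2, 0.4, 0.3]
finger_gap: 70.5
11.85 [471.8  56.  286.5] [ 1.7993e+02 -1.4000e-01  7.9010e+01] [0.04 0.08 1.6  0.   1.47 0.23]
level [(array([452.1, -34. , 163. ]), 0.45)]
board_front [(array([545.8, -14.8, 119.1]), 0.71)]
foot_grip [(array([584.8, 267.5, 163.7]), 0.76)]
```

View pics/w2.png

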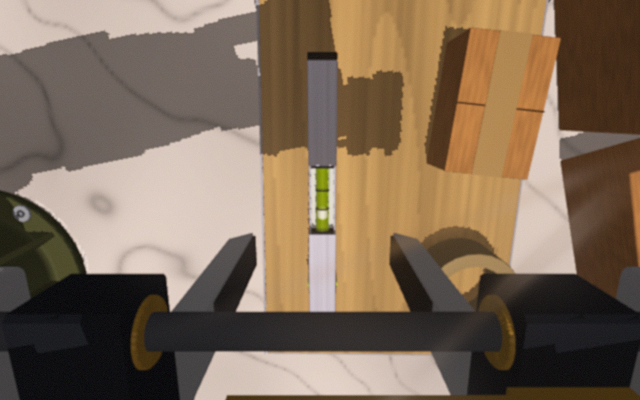

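Level stands on the strip at column 322. The bubble is well towards the near (-y) end of the window, around row 215. I'll measure it enlarged, and move towards the foot for a view of the wing.

```bash
python3 - <<'E'
from h import *
im=cv2.imread('pics/w2.png')[155:245,300:345]
print([tuple(x) for x in cv2.imread('pics/w2.png')[160:238,322]])
cv2.imwrite('pics/w2z.png',cv2.resize(im,None,fx=6,fy=6,interpolation=cv2.INTER_NEAREST))
E
python3 -m crank '[{"offset":[0.01,0.03,0],"spin":0},{"offset":[0.02,0.06,0],"spin":0},{"offset":[0.03,0.095,0],"spin":0},{"offset":[0.04,0.13,0],"spin":0},{"offset":[0.05,0.145,0],"spin":0},{"offset":[0.055,0.15,0],"spin":0},{"offset":[0.055,0.15,0],"spin":0},{"offset":[0.055,0.15,0],"spin":0}]'; python3 b.py w3
```

```text
[(np.uint8(106), np.uint8(102), np.uint8(111)), (np.uint8(107), np.uint8(102), np.uint8(112)), (np.uint8(107), np.uint8(103), np.uint8(112)), (np.uint8(108), np.uint8(105), np.uint8(112)), (np.uint8(102), np.uint8(102), np.uint8(109)), (np.uint8(91), np.uint8(87), np.uint8(96)), (np.uint8(64), np.uint8(62), np.uint8(72)), (np.uint8(42), np.uint8(64), np.uint8(66)), (np.uint8(33), np.uint8(105), np.uint8(97)), (np.uint8(21), np.uint8(148), np.uint8(131)), (np.uint8(22), np.uint8(162), np.uint8(143)), (np.uint8(19), np.uint8(159), np.uint8(143)), (np.uint8(12), np.uint8(156), np.uint8(139)), (np.uint8(22), np.uint8(161), np.uint8(144)), (np.uint8(18), np.uint8(158), np.uint8(141)), (np.uint8(19), np.uint8(157), np.uint8(143)), (np.uint8(19), np.uint8(158), np.uint8(142)), (np.uint8(20), np.uint8(158), np.uint8(142)), (np.uint8(22), np.uint8(160), np.uint8(145)), (np.uint8(20), np.uint8(159), np.uint8(143)), (np.uint8(21), np.uint8(160), np.uint8(143)), (np.uint8(21), np.uint8(160), np.uint8(144)), (np.uint8(16), np.uint8(160), np.uint8(145)), (np.uint8(18), np.uint8(159), np.uint8(142)
[... 2010 characters left out ...]
t8(152), np.uint8(137)), (np.uint8(26), np.uint8(139), np.uint8(126)), (np.uint8(31), np.uint8(125), np.uint8(118)), (np.uint8(30), np.uint8(111), np.uint8(104)), (np.uint8(35), np.uint8(88), np.uint8(86)), (np.uint8(43), np.uint8(59), np.uint8(64)), (np.uint8(71), np.uint8(71), np.uint8(78)), (np.uint8(128), np.uint8(123), np.uint8(134)), (np.uint8(188), np.uint8(180), np.uint8(194)), (np.uint8(211), np.uint8(203), np.uint8(215)), (np.uint8(211), np.uint8(203), np.uint8(215))]
clock: 12.77
eef_pos: [525.8, 205.2, 281.7]
eef_rot: [-3.136, -0.0, 1.379]
wrist_force: [-1.0, -0.6, 0.2]
finger_gap: 70.5
12.7667 [525.8 205.2 281.7] [-1.797e+02 -2.000e-02  7.899e+01] [0.31 0.29 1.36 0.   1.5  0.5 ]
```

View pics/w2z.png

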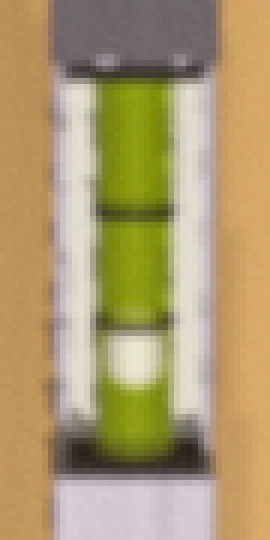

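View pics/w3.png

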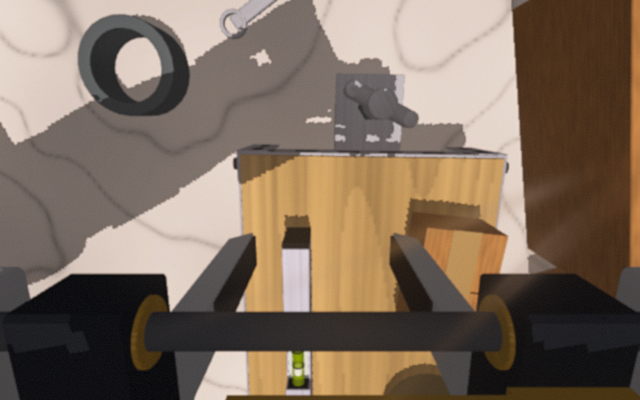

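Lines sit at rows 190.3 and 209.2 (0.863 mm/px) and the bubble's middle at about 212.3, so it is about 10.9 mm off. That calls for about 2.43 rad (139°) clockwise. In w3 the wing runs from about (350,92) to (410,118).

Run:
```python
from h import *
st=manip.read_state();p=manip.camera('wrist')
for m in manip.masks_of(p,'foot_grip')[:1]:
    ys,xs=np.nonzero(m['mask']);r=cv2.minAreaRect(np.c_[xs,ys].astype(np.float32));print(m['conf'],r)
a=onplane(p,[(350,90),(411,119),(380,104)],162,st);d=a[0]-a[1];print(a.round(1),np.linalg.norm(d),np.degrees(np.arctan2(d[1],d[0])))
print([(np.round(x['location'],1),x['conf']) for x in manip.search_frame(p,'foot_grip')])
cv2.imwrite('pics/w3z.png',cv2.resize(p['pixels'][60:160,310:430,::-1],None,fx=5,fy=5,interpolation=cv2.INTER_CUBIC))
```

```text
0.6 ((380.2636413574219, 103.91239166259766), (79.92730712890625, 34.574302673339844), 13.626995086669922)
[[563.7 287.2 162. ]
 [608.1 255.6 162. ]
 [585.4 272.  162. ]] 54.4974803120016 144.57972735083283
[(array([581. , 273.4, 163.7]), 0.67)]
```

View pics/w3z.png

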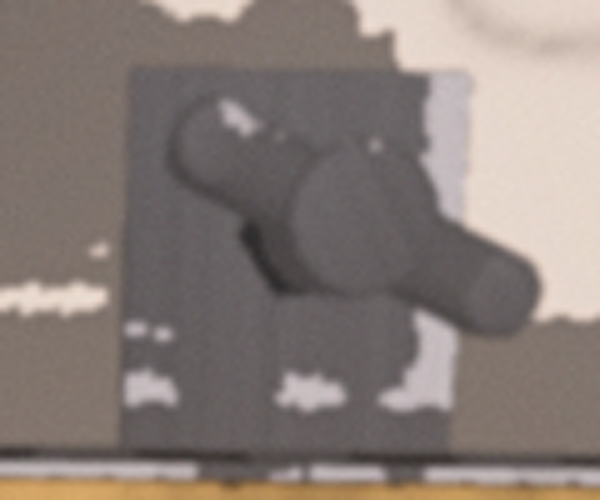

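The crop shows the wing's end caps at about (216,130) and (505,298), with the hub at (352,222). That gives the wing at (583,271.5) mm with direction about 142°.

```bash
python3 -m crank '[{"offset":[0.01,0.01,0],"spin":4},{"offset":[0.02,0.022,-0.01],"spin":11},{"offset":[0.03,0.035,-0.02],"spin":18},{"offset":[0.04,0.048,-0.03],"spin":25},{"offset":[0.05,0.06,-0.04],"spin":32},{"offset":[0.057,0.066,-0.05],"spin":39},{"offset":[0.057,0.066,-0.06],"spin":46},{"offset":[0.057,0.066,-0.06],"spin":53}]' 0.5; python3 -m crank '[{"offset":[0,0,0],"spin":5},{"offset":[0,0,0],"spin":10},{"offset":[0,0,0],"spin":10},{"offset":[0,0,-0.01],"spin":10},{"offset":[0,0,-0.02],"spin":10},{"offset":[0,0,-0.03],"spin":10},{"offset":[0,0,-0.035],"spin":10},{"offset":[0,0,-0.035],"spin":10}]'
python3 - <<'E'
from h import *
p=manip.camera('scene');a=p['pixels'][200:310,340:460,::-1]
st=manip.read_state();q=manip.camera('wrist')['pixels'][150:400,:,::-1]
a=cv2.resize(a,(640,587),interpolation=cv2.INTER_CUBIC)[:330]
cv2.imwrite('pics/g1.png',np.vstack([a,q]))
E
```

```text
clock: 13.63
eef_pos: [582.4, 270.4, 220.4]
eef_rot: [-3.135, -0.002, 2.308]
wrist_force: [0.0, 0.4, 0.2]
finger_gap: 47.0
clock: 14.3
eef_pos: [581.9, 270.1, 183.3]
eef_rot: [-3.132, -0.004, 2.482]
wrist_force: [0.2, 0.1, 0.1]
finger_gap: 47.1
```

View pics/g1.png

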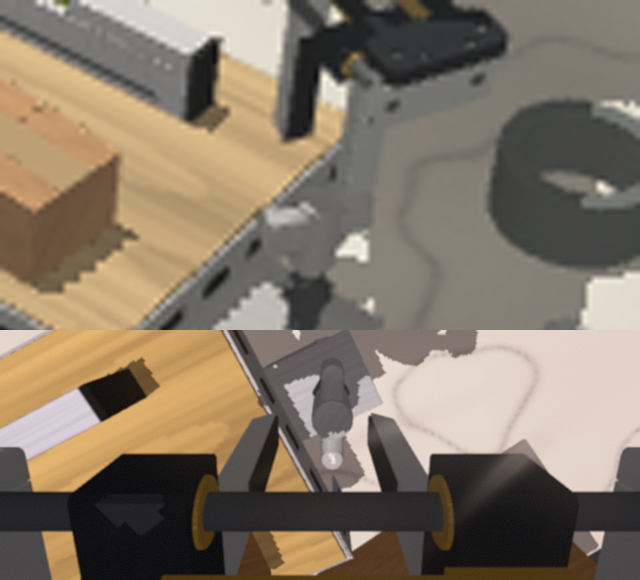

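Wing lies along the image column at about 332, between the fingers (tips at about (267,240) and (382,240)). Checking numerically how well it is centred.

Run:
```python
from h import *
st=manip.read_state();p=manip.camera('wrist');K,E=cam(p,st)
def pr(P):
    c=(E@np.r_[P,1])[:3];c=K@c;return (c[:2]/c[2]).round(1)
print('tcp',pr(st['eef_pos']),'tcp@162',pr(np.r_[st['eef_pos'][:2],162]),'est',pr([583,271.5,162]))
for m in manip.masks_of(p,'foot_grip')[:1]:
    ys,xs=np.nonzero(m['mask']);print(m['conf'],xs.min(),xs.max(),ys.min(),ys.max());
    for y in range(ys.min(),ys.max(),8): print(y,xs[ys==y].min(),xs[ys==y].max())
a=onplane(p,[(332,280),(331,197),(333,225)],162,st);print(a.round(1))
d=a[0]-a[1];print(np.degrees(np.arctan2(d[1],d[0])),np.linalg.norm(d))
```

```text
tcp [324.1 248.7] tcp@162 [324.2 234.7] est [326.2 234.3]
0.91 311 352 177 288
177 330 332
185 320 342
193 320 343
201 317 343
209 313 347
217 313 347
225 312 349
233 311 351
241 311 351
249 314 348
257 320 342
265 320 342
273 320 342
281 320 341
[[608.3 256.4 162. ]
 [566.8 287.5 162. ]
 [580.9 278.1 162. ]]
-36.88558740057163 51.83380955332354
```

```bash
python3 -m crank '[{"offset":[0.003,0.0035,0],"spin":0},{"offset":[0.003,0.0035,-0.01],"spin":0},{"offset":[0.003,0.0035,-0.02],"spin":0},{"offset":[0.003,0.0035,-0.03],"spin":0},{"offset":[0.003,0.0035,-0.038],"spin":0},{"offset":[0.003,0.0035,-0.043],"spin":0},{"offset":[0.003,0.0035,-0.043],"spin":0},{"offset":[0.003,0.0035,-0.043],"spin":0}]'; python3 -m crank '[{"offset":[0,0,0],"spin":0},{"offset":[0,0,0],"spin":0},{"offset":[0,0,0],"spin":0},{"offset":[0,0,0],"spin":0},{"offset":[0,0,0],"spin":0},{"offset":[0,0,0],"spin":0},{"offset":[0,0,0],"spin":0},{"offset":[0,0,0],"spin":0}]' 0 25
```

```text
clock: 15.17
eef_pos: [585.6, 273.9, 142.7]
eef_rot: [-3.135, -0.002, 2.483]
wrist_force: [0.2, 0.1, 0.2]
finger_gap: 46.9
clock: 15.83
eef_pos: [585.8, 274.0, 143.1]
eef_rot: [-3.136, -0.002, 2.483]
wrist_force: [0.3, 1.1, 2.4]
finger_gap: 24.5
```

```bash
python3 -m crank '[{"offset":[0,0,0],"spin":0},{"offset":[0,0,0],"spin":0},{"offset":[0,0,0],"spin":0},{"offset":[0,0,0],"spin":0},{"offset":[0,0,0],"spin":0},{"offset":[0,0,0],"spin":0},{"offset":[0,0,0],"spin":0},{"offset":[0,0,0],"spin":0}]' 0 25
```

```text
clock: 16.5
eef_pos: [585.8, 274.0, 143.1]
eef_rot: [-3.136, -0.002, 2.483]
wrist_force: [-0.2, 0.2, 0.8]
finger_gap: 24.3
```

Gap 24 mm means the pads sit on the round hub of the handle. I'll grip harder and turn the first part while watching the forces.

```bash
python3 -m crank '[{"offset":[0,0,0],"spin":0},{"offset":[0,0,0],"spin":-3},{"offset":[0,0,0],"spin":-7},{"offset":[0,0,0],"spin":-11},{"offset":[0,0,0],"spin":-15},{"offset":[0,0,0],"spin":-19},{"offset":[0,0,0],"spin":-23},{"offset":[0,0,0],"spin":-27}]' 0 45
python3 - <<'E'
from h import *
s=manip.read_state();print(s['moment'],s['wrist_force'])
p=manip.camera('wrist')
for m in manip.masks_of(p,'foot_grip')[:1]:
    ys,xs=np.nonzero(m['mask']);print(m['conf'],xs.min(),xs.max(),ys.min(),ys.max());
    for y in range(ys.min(),ys.max(),8): print(y,xs[ys==y].min(),xs[ys==y].max())
E
```

```text
clock: 17.17
eef_pos: [586.2, 274.4, 143.1]
eef_rot: [-3.137, -0.002, 2.008]
wrist_force: [5.5, 4.1, -1.3]
finger_gap: 24.1
[ 0.69835077 -1.08746422  0.1398236 ] [ 5.53779954  4.14069822 -1.25741895]
0.62 297 348 190 311
190 318 326
198 309 335
206 308 336
214 307 337
222 304 343
230 302 344
238 302 344
246 300 345
254 299 346
262 298 347
270 298 347
278 300 345
286 306 339
294 309 336
302 310 336
310 310 336
```

Moment is 0.14 N m and the wing is still aligned in the hand, so the foot is turning with no slip. Continuing.

```bash
python3 -m crank '[{"offset":[0.001,0.001,0],"spin":-5},{"offset":[0.001,0.001,0],"spin":-11},{"offset":[0.001,0.001,0],"spin":-17},{"offset":[0.001,0.001,0],"spin":-23},{"offset":[0.001,0.001,0],"spin":-29},{"offset":[0.001,0.001,0],"spin":-35},{"offset":[0.001,0.001,0],"spin":-41},{"offset":[0.001,0.001,0],"spin":-47}]'; python3 -m crank '[{"offset":[0,0,0],"spin":-5},{"offset":[0,0,0],"spin":-11},{"offset":[0,0,0],"spin":-17},{"offset":[0,0,0],"spin":-23},{"offset":[0,0,0],"spin":-29},{"offset":[0,0,0],"spin":-35},{"offset":[0,0,0],"spin":-41},{"offset":[0,0,0],"spin":-47}]'
```

```text
clock: 17.93
eef_pos: [587.3, 274.5, 143.1]
eef_rot: [-3.138, -0.001, 1.183]
wrist_force: [0.7, -4.2, 1.4]
finger_gap: 23.7
clock: 18.6
eef_pos: [587.9, 273.8, 143.1]
eef_rot: [-3.139, -0.001, 0.357]
wrist_force: [4.4, -3.6, 0.5]
finger_gap: 24.0
```

```bash
python3 -m crank '[{"offset":[0,0,0],"spin":-4},{"offset":[0,0,0],"spin":-9},{"offset":[0,0,0],"spin":-13},{"offset":[0,0,0],"spin":-17},{"offset":[0,0,0],"spin":-17},{"offset":[0,0,0],"spin":-17},{"offset":[0,0,0],"spin":-17},{"offset":[0,0,0],"spin":-17}]'; python3 -m crank '[{"offset":[0,0,0],"spin":0},{"offset":[0,0,0],"spin":0},{"offset":[0,0,0],"spin":0},{"offset":[0,0,0],"spin":0},{"offset":[0,0,0.0],"spin":0},{"offset":[0,0,0.0],"spin":0},{"offset":[0,0,0.03],"spin":0},{"offset":[0,0,0.07],"spin":0}]' 0.5;  python3 -m crank '[{"offset":[-0.01,-0.02,0.02],"spin":6},{"offset":[-0.02,-0.05,0.04],"spin":13},{"offset":[-0.035,-0.08,0.05],"spin":20},{"offset":[-0.05,-0.11,0.05],"spin":27},{"offset":[-0.07,-0.14,0.05],"spin":34},{"offset":[-0.085,-0.17,0.05],"spin":41},{"offset":[-0.1,-0.2,0.05],"spin":48},{"offset":[-0.11,-0.22,0.05],"spin":55}]'
```

```text
clock: 19.27
eef_pos: [588.1, 273.4, 143.1]
eef_rot: [-3.14, -0.001, 0.062]
wrist_force: [1.4, -4.2, 2.2]
finger_gap: 24.0
clock: 19.93
eef_pos: [586.7, 272.9, 210.5]
eef_rot: [3.142, 0.005, 0.062]
wrist_force: [0.3, -0.4, 0.2]
finger_gap: 46.8
clock: 20.6
eef_pos: [475.4, 51.1, 260.7]
eef_rot: [3.141, 0.005, 1.027]
wrist_force: [0.2, 0.6, -0.0]
finger_gap: 47.0
```

```bash
python3 -m crank '[{"offset":[-0.004,0.005,0],"spin":6},{"offset":[-0.004,0.005,0],"spin":13},{"offset":[-0.004,0.005,0],"spin":20},{"offset":[-0.004,0.005,0],"spin":20},{"offset":[-0.004,0.005,0],"spin":20},{"offset":[-0.004,0.005,0],"spin":20},{"offset":[-0.004,0.005,0],"spin":20},{"offset":[-0.004,0.005,0],"spin":20}]'
cat > bub.py <<'E'
from h import *
import sys
st=manip.read_state();p=manip.camera('wrist');save(p,sys.argv[1])
print(st['clock'],st['eef_pos'].round(1),np.degrees(st['eef_rot']).round(2),st['wrist_force'].round(1))
hsv=cv2.cvtColor(p['pixels'],cv2.COLOR_RGB2HSV)
g=cv2.inRange(hsv,(28,150,60),(45,255,255));g[260:]=0
ys,xs=np.nonzero(g);c=int(np.median(xs));print('vial cols',c,'rows',ys.min(),ys.max())
px=p['pixels'][ys.min()-3:ys.max()+4,c-1:c+2].mean(1).round().astype(int)
print('B',list(zip(range(ys.min()-3,ys.max()+4),px[:,2].tolist(),px[:,1].tolist())))
E
python3 bub.py w5
```

```text
clock: 21.27
eef_pos: [471.5, 56.2, 260.7]
eef_rot: [3.141, 0.005, 1.375]
wrist_force: [-1.1, -0.0, -0.1]
finger_gap: 47.0
21.2667 [471.5  56.2 260.7] [179.97   0.28  78.76] [-1.1 -0.  -0.1]
vial cols 322 rows 173 241
B [(170, 101, 100), (171, 68, 67), (172, 39, 49), (173, 29, 84), (174, 23, 135), (175, 21, 166), (176, 18, 170), (177, 17, 168), (178, 19, 170), (179, 18, 169), (180, 19, 168), (181, 20, 170), (182, 19, 169), (183, 19, 169), (184, 20, 170), (185, 20, 170), (186, 21, 169), (187, 20, 169), (188, 19, 167), (189, 19, 168), (190, 20, 169), (191, 20, 169), (192, 19, 169), (193, 21, 168), (194, 21, 162), (195, 27, 149), (196, 32, 132), (197, 35, 111), (198, 38, 96), (199, 34, 123), (200, 31, 160), (201, 44, 174), (202, 59, 179), (203, 76, 189), (204, 110, 203), (205, 159, 214), (206, 196, 225), (207, 212, 232), (208, 217, 235), (209, 218, 236), (210, 218, 237), (211, 219, 237), (212, 218, 235), (213, 213, 234), (214, 193, 230), (215, 144, 213), (216, 79, 174), (217, 43, 126), (218, 36, 93), (219, 36, 120), (220, 26, 159), (221, 19, 168), (222, 26, 170), (223, 24, 169), (224, 22, 167), (225, 23, 168), (226, 26, 169), (227, 23, 167), (228, 22, 167), (229, 24, 167), (230, 23, 168), (231, 25, 169), (232, 25, 167), (233, 23, 167), (234, 25, 167), (235, 24, 168), (236, 23, 169), (237, 24, 166), (238, 30, 152), (239, 33, 136), (240, 34, 127), (241, 35, 109), (242, 38, 73), (243, 48, 53), (244, 79, 78)]
```

Lines now lie at rows 198 and 218 (middle 208.0). The bubble spans about 200.5 to 215.7, so its middle is about 208 and the offset is within about 0.3 mm. Now shut the fingers and go over the solid top on the -y side.

```bash
python3 -m crank '[{"offset":[-0.005,-0.02,0],"spin":0},{"offset":[-0.01,-0.049,0],"spin":0},{"offset":[-0.01,-0.049,-0.01],"spin":0},{"offset":[-0.01,-0.049,-0.02],"spin":0},{"offset":[-0.01,-0.049,-0.03],"spin":0},{"offset":[-0.01,-0.049,-0.045],"spin":0},{"offset":[-0.01,-0.049,-0.055],"spin":0},{"offset":[-0.01,-0.049,-0.06],"spin":0}]' 0 20; python3 -m crank '[{"offset":[0,0,-0.005],"spin":0},{"offset":[0,0,-0.012],"spin":0},{"offset":[0,0,-0.019],"spin":0},{"offset":[0,0,-0.025],"spin":0},{"offset":[0,0,-0.028],"spin":0},{"offset":[0,0,-0.03],"spin":0},{"offset":[0,0,-0.03],"spin":0},{"offset":[0,0,-0.03],"spin":0}]'; python3 bub.py w6
```

```text
clock: 21.98
eef_pos: [460.9, 7.8, 198.8]
eef_rot: [-3.14, 0.005, 1.376]
wrist_force: [1.3, -0.6, -0.3]
finger_gap: 0.5
clock: 22.65
eef_pos: [461.0, 7.8, 169.0]
eef_rot: [-3.14, 0.005, 1.376]
wrist_force: [-0.7, -0.2, 0.1]
finger_gap: 0.6
22.65 [461.    7.8 169. ] [-179.9     0.29   78.81] [-0.7 -0.2  0.1]
vial cols 324 rows 103 213
B [(100, 36, 36), (101, 27, 29), (102, 26, 43), (103, 25, 96), (104, 20, 151), (105, 11, 174), (106, 9, 176), (107, 14, 178), (108, 10, 175), (109, 15, 177), (110, 13, 176), (111, 14, 177), (112, 13, 176), (113, 14, 177), (114, 11, 174), (115, 16, 176), (116, 13, 177), (117, 14, 176), (118, 12, 175), (119, 13, 176), (120, 14, 176), (121, 7, 176), (122, 11, 176), (123, 12, 176), (124, 5, 175), (125, 14, 177), (126, 8, 175), (127, 10, 176), (128, 4, 174), (129, 11, 176), (130, 10, 175), (131, 10, 176), (132, 8, 176), (133, 7, 175), (134, 10, 177), (135, 12, 177), (136, 8, 177), (137, 5, 176), (138, 9, 177), (139, 8, 178), (140, 8, 177), (141, 13, 167), (142, 23, 134), (143, 26, 82), (144, 25, 70), (145, 21, 123), (146, 13, 165), (147, 10, 177), (148, 14, 1
[... 386 characters left out ...]
, (172, 60, 183), (173, 51, 170), (174, 36, 133), (175, 26, 79), (176, 24, 58), (177, 22, 111), (178, 12, 161), (179, 10, 177), (180, 11, 176), (181, 10, 176), (182, 6, 174), (183, 9, 175), (184, 10, 176), (185, 10, 175), (186, 7, 175), (187, 10, 175), (188, 8, 175), (189, 9, 175), (190, 9, 175), (191, 16, 177), (192, 8, 174), (193, 8, 175), (194, 10, 175), (195, 5, 174), (196, 7, 175), (197, 9, 176), (198, 5, 175), (199, 11, 175), (200, 8, 175), (201, 6, 175), (202, 9, 177), (203, 11, 175), (204, 10, 174), (205, 10, 173), (206, 11, 175), (207, 11, 174), (208, 14, 161), (209, 21, 142), (210, 22, 131), (211, 26, 131), (212, 26, 116), (213, 25, 78), (214, 27, 43), (215, 24, 29), (216, 37, 40)]
```

View pics/w6.png

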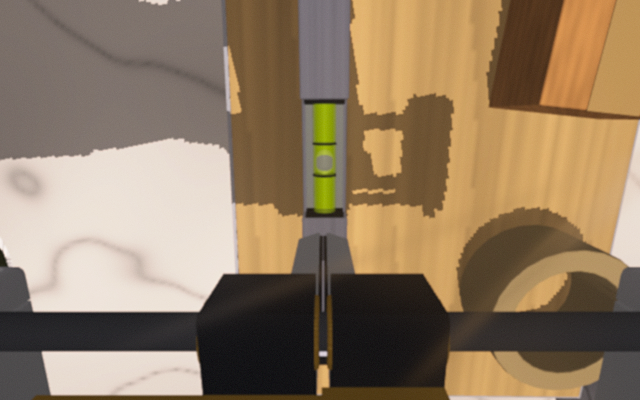

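The bubble spans rows 149–173 between lines at 143.6 and 175.7, so it is about 0.7 mm off at most. The shut fingers are centred over the level's top (column 323). Pressing down gently.

```bash
python3 -m crank '[{"offset":[0,0,-0.0005],"spin":0},{"offset":[0,0,-0.001],"spin":0},{"offset":[0,0,-0.0015],"spin":0},{"offset":[0,0,-0.002],"spin":0},{"offset":[0,0,-0.002],"spin":0},{"offset":[0,0,-0.002],"spin":0},{"offset":[0,0,-0.002],"spin":0},{"offset":[0,0,-0.002],"spin":0}]'; python3 -m crank '[{"offset":[0,0,-0.0003],"spin":0},{"offset":[0,0,-0.0006],"spin":0},{"offset":[0,0,-0.0009],"spin":0},{"offset":[0,0,-0.001],"spin":0},{"offset":[0,0,-0.001],"spin":0},{"offset":[0,0,-0.001],"spin":0},{"offset":[0,0,-0.001],"spin":0},{"offset":[0,0,-0.001],"spin":0}]'
```

```text
clock: 23.37
eef_pos: [461.0, 7.8, 167.1]
eef_rot: [-3.14, 0.005, 1.376]
wrist_force: [0.7, -0.7, 0.5]
finger_gap: 0.3
clock: 24.03
eef_pos: [461.1, 7.8, 166.2]
eef_rot: [-3.14, 0.005, 1.376]
wrist_force: [-0.8, -0.6, 2.3]
finger_gap: 0.2
```

```bash
python3 -m crank '[{"offset":[0,0,-0.0002],"spin":0},{"offset":[0,0,-0.0004],"spin":0},{"offset":[0,0,-0.0006],"spin":0},{"offset":[0,0,-0.0006],"spin":0},{"offset":[0,0,-0.0006],"spin":0},{"offset":[0,0,-0.0006],"spin":0},{"offset":[0,0,-0.0006],"spin":0},{"offset":[0,0,-0.0006],"spin":0}]'
```

```text
clock: 24.7
eef_pos: [461.3, 7.8, 166.1]
eef_rot: [-3.141, 0.005, 1.376]
wrist_force: [-2.0, 0.0, 8.5]
finger_gap: 0.2
```

```bash
python3 -m crank '[{"offset":[0,0,-0.0006],"spin":0},{"offset":[0,0,-0.0008],"spin":0},{"offset":[0,0,-0.0009],"spin":0},{"offset":[0,0,-0.0009],"spin":0},{"offset":[0,0,-0.0009],"spin":0},{"offset":[0,0,-0.0009],"spin":0},{"offset":[0,0,-0.0009],"spin":0},{"offset":[0,0,-0.0009],"spin":0}]'
python3 - <<'E'
from h import *
for i in range(30): p=manip.camera('wrist')
E
python3 bub.py w7 | cut -c1-1500
```

```text
clock: 25.37
eef_pos: [461.6, 7.7, 166.2]
eef_rot: [3.141, 0.005, 1.376]
wrist_force: [-3.9, -0.5, 12.8]
finger_gap: 0.5
26.8667 [461.6   7.7 166.1] [179.96   0.29  78.81] [-3.5 -0.6 13. ]
vial cols 324 rows 103 215
B [(100, 34, 36), (101, 26, 30), (102, 28, 50), (103, 25, 102), (104, 20, 153), (105, 12, 175), (106, 12, 178), (107, 14, 177), (108, 11, 177), (109, 13, 177), (110, 9, 177), (111, 12, 177), (112, 12, 176), (113, 15, 177), (114, 12, 177), (115, 11, 176), (116, 11, 175), (117, 14, 177), (118, 13, 176), (119, 13, 176), (120, 13, 178), (121, 8, 177), (122, 13, 178), (123, 7, 176), (124, 10, 178), (125, 12, 177), (126, 13, 177), (127, 3, 175), (128, 11, 177), (129, 12, 177), (130, 10, 177), (131, 8, 175), (132, 7, 176), (133, 10, 177), (134, 10, 177), (135, 8, 176), (136, 11, 178), (137, 7, 177), (138, 6, 177), (139, 10, 178), (140, 7, 178), (141, 12, 173), (142, 18, 156), (143, 24, 116), (144, 25, 68), (145, 23, 89), (146, 18, 146), (147, 12, 173), (148, 11, 178), (149, 26, 178), (150, 46, 182), (151, 59, 184), (152, 62, 186), (153, 65, 188), (154, 76, 180), (155, 98, 161), (156, 115, 143), (157, 121, 139), (158, 124, 141), (159, 122, 140), (160, 120, 140), (161, 119, 138), (162, 118, 138), (163, 119, 138), (164, 120, 139), (165, 119, 138), (166, 118, 136), (167, 116, 134), (168, 115, 133), (169, 114, 131), (170, 106, 135), (171, 89, 157), (172, 68, 178), (173, 55, 180), (174, 43, 163), (175, 28, 126), (176, 27, 78), (177, 25, 61), (178, 21, 113), (179, 14, 164), (180, 8, 178), (181, 14, 178), (182, 12, 177), (183, 8, 176), (184, 5, 176), (185, 9, 176), (186, 11, 177), (187, 7, 175), (188, 10, 176), (189, 11, 176), (190, 12, 178), (191, 5, 175), (192, 6, 176), (193, 8, 177), (19
```

Run:
```python
from h import *
print(manip.read_state()['wrist_force'],manip.sign_off())
```

```text
the job is handed in; nothing more can be done
[-4.11442846  0.1924176  12.3823634 ] None
```

The stand is level and I handed the job in while still pressing on the level, about 27 s in. `sign_off` gives no verdict, so the result rests on my own checks.

- **Placing:** I set the level lengthways on the middle of the front strip and let go. The bubble was then about 10.9 mm off centre.
- **Turning:** I turned the jack foot about 139° clockwise in one grip. The bubble, with the level untouched, came to within about 0.3 to 0.7 mm of the middle.
- **Pressing:** The shut fingers press the solid top about 50 mm from the middle, on the side away from the jack foot. The wrist force read 12.4 to 13 N over the last second and a half. With the level's weight, that puts about 16 N on the board. The bubble under load was about 0.6 mm off the middle.

**Differences and gaps:**
- **Grip:** The fingers closed on the handle's round hub, 24 mm across, not on the 14 mm wing. The turning torque read 0.14 N m and the wing stayed aligned in the hand, so I saw no slip.
- **Bubble readings:** The two readings before pressing differed by about 0.7 mm; both were well inside the 2 mm limit.
- **Side force:** About 4 N of sideways force remained on the fingers while pressing.
- **Other objects:** I did not measure the bystanders again at the end. No move went near them, and I felt no unexpected contact.

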